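Clear the plate off the bottle and lock its bayonet cap

ROBOT

A 6-joint arm with a two-finger parallel gripper is mounted at the origin on the work surface. World frame = base frame: x ahead of the robot, y to its left, z up, the work surface at z = 0. Lengths are in m, angles in degrees, forces in N, time in s.
With the tool pointing down it reaches from about 0.25 to 0.725 m from the base axis. Payload 9.7 kg.
Tool frame: the origin (TCP) lies on the centre line of the jaws, within the pads' length; the fingertips stand 17 mm ahead of it and the grasp point (between the pads) lies 2 mm behind it (bot.tip_extent is the distance from the TCP to the fingertips, in m); z points along the fingers, y is the line along which they close (so a half turn about z gives the same grasp; the last joint's range is limited). The gripper opens to 85 mm and grips with 20 to 120 N. Pads are 22 mm wide; open, the fingers measure 114 mm over their backs; the gripper's body (76 mm by 85 mm) begins 54 mm behind the grasp point. The pads swing forward as they close: fully open they stand 13 mm farther back than shut.
Start: joints at [74.313, 4.979, 10.078, 95.1, 0, 90], TCP at [0.149, 0.53, 0.248] pointing down, gripper open.
Joint ranges: [-179.16, 179.16], [-48.56, 103.87], [-65.8, 70.77], [-126.05, 130.52], [-82.76, 87.17], [-180, 180]. Speed limits (degrees/s): [127.2, 127.2, 147.25, 180, 180, 180].

INTERFACE

Orientations are given as [roll, pitch, yaw] about the fixed x, y, z axes, in that order (R = Rz(yaw) Ry(pitch) Rx(roll)).
In Python, from workcell import bot gives the robot as it stands.
- The arm moves only by the tool carry_out, never from a script. Its argument "moves" is text: rows parted by semicolons, each of 7 numbers parted by spaces: the shift along the tool's x, y, z in mm, then the turn, a rotation vector about the tool's x, y, z in degrees, then the finger opening in mm, from 0 to 85.4. A call has 1 to 20 rows; each row is the pose to reach, as a shift and turn from the pose commanded when the call began, along the tool's axes at that moment; what a row does not reach only later rows make up. A row lasts 1/10 s, in which the tool goes at most 50 mm and 8.59 degrees, less where a joint would pass 70% of its speed; a pose out of reach is approached as far as the arm can. A call with a gripper value outside its range is refused whole. The fingers move at their own pace and stop on an object; "force" is the grip in N (left out, the last holds). Time passes only in rows, so rows that repeat a pose let the fingers close. It gives the time, the measured TCP pose, the force, the opening and the grip force at its end, in the units of the state.
- bot.get_obs(): the state, without advancing time (a new reading comes with each control period).
- bot.camera(name): name is "scene" or "side" or "wrist"; returns a dict with "img" (384x512x3 uint8, red, green, blue), "mtx" (3x3 intrinsics, pixels), "position" and "orientation" of the camera in the world; the wrist camera has in their place "mount" (4x4, takes a point from camera to tool coordinates, whose origin is the TCP and whose axes are the flange's). Camera axes: x right, y up, looking along -z (the intrinsics and any distortion apply to the point x, -y, -z); pixel columns grow to the right and rows downward; lengths in m; the calibration is good to about 2 mm. A picture is of the moment at which its call begins: read the wrist's pose just before it. There is no depth.
- bot.job_done(): hands the job in; it is judged then, once.
The state is a dict: "time": time; "q": joint angles; "qd": joint speeds; "joint_efforts": joint torques, N m; "ee_pos": TCP position; "tcp_rot": TCP orientation; "wrist_force": force on the tool from outside, world axes, zero at the start; "torque": the same for the moment, N m; "opening": finger opening in m; "grasp_force": force on a finger pad.
Only numpy, scipy, OpenCV 4.12 (cv2) and the standard library are available. Lean on these libraries where they do the work, as an engineer would, in place of code of your own. Each camera call takes 0.05 s, during which the arm holds its last target. There are 200 camera calls.

TASK

A small chrome plate has been left lying over the mouth of the steel bottle: first lift it off and lay it flat on the round cork coaster, setting it down rather than dropping it. Then put the cap with the bar grip into the bottle's mouth, feel for where its two lugs drop through the notches, push it fully home and twist it a quarter turn clockwise until it is locked at its stop, then let go. Leave the other things on the table where they are.

Things in the scene. Friction and masses are not known exactly. Their poses are not given: they have to be found in the camera images.
- bottle: Steel bottle, 72 mm across, standing in a round black holder (94 mm across, 28 mm high) fixed to the table; it never moves. Origin at the centre of the holder's underside, z up; a clamp tab sticks out of the foot along +x, to 71 mm. Neck 60 mm across, mouth 150 mm above the table.
- mouth (a point): Centre of the mouth, level with the lip's top; axes of the bottle. Bore 41 mm in a flat lip 6 mm thick, with two opposite notches 15 mm wide, out to 26 mm from the axis. The notches lie along the bottle's x axis only roughly: the neck insert sits askew by up to 0.5 rad either way, an angle no reading gives. The insert stays put under ordinary twisting (slips above 4 N m).
- chamber (a point): On the bottle's axis 15 mm below the mouth, in the open chamber under the lip (19 mm deep, 53 mm across). A cap dropped home through the notches turns 90 degrees clockwise seen from above, to the lock's stop; counter-clockwise it is blocked after about 10 degrees.
- telltale (a joint): Lock tell-tale in the neck: two small black tabs outside, pushed along by the cap's lugs inside during the last 17 degrees of the quarter turn. 0 = not locked, 0.30 rad = fully locked, at the stop. It moves stiffly (0.05 N m) and stays where it is pushed.
- cap: Bottle cap, 52 mm tall, 0.12 kg, upright on the table on its plug. Origin at the centre of the plug's underside, z up; the same after half a turn. Plug 37 mm across, 19 mm long, tip tapered (27 mm across at the bottom, full 5 mm up). Two lugs 9 mm wide, flanks rounded, stand out along +x and -x to 24.5 mm from the axis, 6 to 11 mm above the origin.
- cap_grip (a point): Middle of the cap's bar grip, 38 mm above the cap's origin. The bar stands on the flange along the cap's x axis, in line with the lugs: 46 mm long, 14 mm thick, 25 to 52 mm above the cap's origin.
- cap_flange (a point): Centre of the underside of the cap's round steel flange (60 mm across, 6 mm thick), 19 mm above the cap's origin. Lugs resting on the lip: this point is 13 mm above the mouth. Fully home: it is level with the mouth, the flange lying on the lip.
- plate: The smaller chrome fractional plate: a steel disc 64 mm across, 12 mm thick, with a 28 mm hole, about 0.25 kg. It starts lying flat over the bottle's mouth. Origin at the centre of its underside, z up.
- coaster: Round cork coaster, 100 mm across, 5 mm thick, fixed to the table. Origin at the centre of its underside.
- big_plate: Bystander: a larger chrome plate, 84 mm across, 14 mm thick, lying on the table. Origin under its centre.
- bowl: Bystander: grey ceramic bowl, 120 mm across, 50 mm high. Origin under its centre.
- timer: Bystander: yellow plastic timer dial, 68 mm across, 45 mm high. Origin under its centre.
- collar: Bystander: black lever collar, a ring about 72 mm across and 30 mm high with a lever on one side. Origin under its centre.
Things that resemble listed ones, but are neither listed nor needed, are in the scene too. There is more than one size of the cap; the job needs the middle-sized.

How it is judged:
By the outcome, as a careful person would: the job done as asked, in the order asked, and still so for the second after the job is handed in, with the robot touching nothing.
It also fails if it takes over 72 s, if anything falls off the work surface, if the arm or the gripper's body presses on something with over 40 N, if the wrist force passes 120 N, or if a joint passes its speed limit or range.

## Working session

There is one attempt and no reset: what is moved stays moved. The work goes in short steps, Python scripts to look and compute and a tool call to move; the robot and the scene stay as the last step left them, time stands still between calls to the robot, and variables do not carry over. Pictures are saved under pics/ and viewed, at most 10 in all, crops included, and the job is handed in when it is done.

Besides the shell and the picture viewer there is one more tool, called after "Emit:" as a command line: name --argument value ..., lists and objects as JSON in quotes. carry_out: Moves the arm, as the interface text tells. Its arguments: {"type":"object","properties":{"moves":{"type":"string"},"force":{"type":"number"}},"required":["moves"]}

```bash
mkdir -p pics; cat > h.py <<'E'
from workcell import bot
import numpy as np, cv2
from scipy.spatial.transform import Rotation as R
def cam(n):
    o=bot.get_obs(); c=bot.camera(n); c['obs']=o; return c
def save(n,f):
    c=cam(n); cv2.imwrite(f,c['img'][:,:,::-1]); np.save(f+'.npy',c,allow_pickle=True); return c
E
python3 - <<'E'
from h import *
ims=[]
for n in ['scene','side','wrist']:
    c=save(n,f'pics/{n}0.png'); 
    print(n,{k:(np.round(v,4).tolist() if not isinstance(v,(dict,str)) else v) for k,v in c.items() if k not in('img','obs')})
print(bot.get_obs())
E
```

```text
scene {'mtx': [[415.8934, 0.0, 263.724], [0.0, 415.8934, 186.1689], [0.0, 0.0, 1.0]], 'position': [1.2126, 0.027, 1.0617], 'orientation': [33.4754, -0.6961, 88.5838]}
side {'mtx': [[420.648, 0.0, 252.9872], [0.0, 420.648, 184.8008], [0.0, 0.0, 1.0]], 'position': [0.3944, 0.9059, 0.7346], 'orientation': [54.5997, -0.4921, -167.3749]}
wrist {'mtx': [[323.0093, 0.0, 257.4257], [0.0, 323.0093, 192.4502], [0.0, 0.0, 1.0]], 'mount': [[0.001, 0.9562, 0.2928, 0.0746], [1.0, -0.001, -0.0003, 0.0006], [-0.0, 0.2928, -0.9562, -0.1265], [0.0, 0.0, 0.0, 1.0]]}
{'time': 0.15, 'q': array([ 7.43121682e+01,  5.00471985e+00,  1.00452892e+01,  9.51003325e+01,
       -8.78073078e-04,  9.00017912e+01]), 'qd': array([ 0.05531217, -0.07333685,  0.10875548,  0.07286105, -0.1043292 ,
       -0.03291025]), 'joint_efforts': array([-1.06986667e-03, -5.20765257e+01,  4.65042257e+01,  1.40197476e-02,
       -4.91529761e-05, -7.14024253e-06]), 'ee_pos': array([0.1486786 , 0.52935731, 0.24774133]), 'tcp_rot': array([-1.79940237e+02,  8.79940978e-04,  1.64310378e+02]), 'wrist_force': array([ 0.23166657, -0.41113637,  0.05659148]), 'torque': array([-0.0020313 ,  0.01412324, -0.01359399]), 'grasp_force': 0.0, 'opening': 0.08536238880400125}
```

View pics/scene0.png

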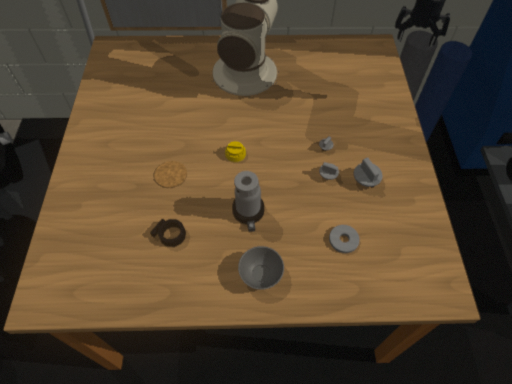

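View pics/side0.png

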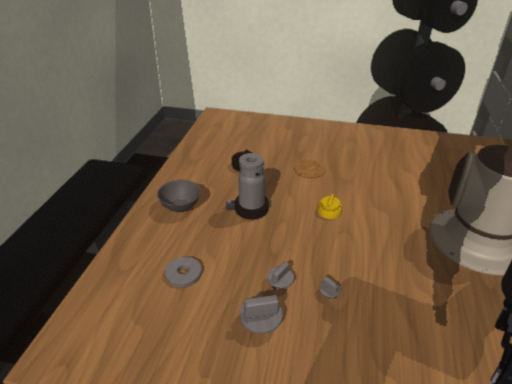

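The scene view shows the bottle with the plate at (247,181), the coaster at (171,174) and three caps: small (326,145), middle (330,173), large (368,175). In the side view the middle cap is at (281,276) and the bottle top at (252,160).

```bash
cat >> h.py <<'E'
def ray(c,u,v):
    d=np.array([(u-c['mtx'][0][2])/c['mtx'][0][0],-(v-c['mtx'][1][2])/c['mtx'][1][1],-1])
    if 'mount' in c:
        o=c['obs']; T=np.array(c['mount']); Rt=R.from_euler('xyz',o['tcp_rot'],degrees=True).as_matrix()
        return Rt@T[:3,3]+o['ee_pos'], Rt@T[:3,:3]@d
    return np.array(c['position']), R.from_euler('xyz',c['orientation'],degrees=True).as_matrix()@d
def onz(c,u,v,z):
    p,d=ray(c,u,v); return p+d*(z-p[2])/d[2]
def proj(c,P):
    if 'mount' in c:
        o=c['obs'];T=np.array(c['mount']);Rt=R.from_euler('xyz',o['tcp_rot'],degrees=True).as_matrix()
        Rc=Rt@T[:3,:3];p=Rt@T[:3,3]+o['ee_pos']
    else: Rc=R.from_euler('xyz',c['orientation'],degrees=True).as_matrix();p=np.array(c['position'])
    q=(np.atleast_2d(P)-p)@Rc; M=c['mtx']
    return np.c_[M[0][0]*q[:,0]/-q[:,2]+M[0][2],M[1][1]*-q[:,1]/-q[:,2]+M[1][2]]
def load(f): return np.load(f+'.npy',allow_pickle=True).item()
def crop(img,x,y,w,h,W): return cv2.resize(img[y:y+h,x:x+w,::-1],(W,int(W*h/w)),interpolation=cv2.INTER_CUBIC)
E
python3 - <<'E'
from h import *
s=load('pics/scene0.png');d=load('pics/side0.png')
a=crop(s['img'],220,160,60,75,240); b=crop(s['img'],300,130,90,75,360)
c=crop(s['img'],150,155,45,75,180)
e=crop(d['img'],220,145,60,75,240); f=crop(d['img'],240,250,110,75,440) 
top=np.hstack([a,b,c]); bot_=np.hstack([e,np.zeros((300,0,3),np.uint8),cv2.resize(f,(440,300))])
bot_=np.hstack([bot_,np.zeros((300,100,3),np.uint8)])
cv2.imwrite('pics/comp0.png',np.vstack([top,bot_]))
for n,u,v,z in [('bottle top plate',247,181,.162),('foot',249,209,.0),('coaster',171,174,.005),('cap',330,173,.03),('large',368,175,.04),('small',326,145,.02),('timer',236,151,.02),('big',345,239,.014),('bowl',261,269,.03)]:
    print(n,onz(s,u,v,z).round(3))
for n,u,v,z in [('plate',252,160,.162),('cap',281,276,.03),('coaster',310,169,.005),('large',262,314,.03),('small',330,288,.02)]: print(n,onz(d,u,v,z).round(3))
E
```

```text
bottle top plate [0.601 0.009 0.162]
foot [0.591 0.012 0.   ]
coaster [ 0.464 -0.229  0.005]
cap [0.486 0.259 0.03 ]
large [0.502 0.371 0.04 ]
small [0.369 0.261 0.02 ]
timer [ 0.389 -0.028  0.02 ]
big [0.701 0.279 0.014]
bowl [0.792 0.043 0.03 ]
plate [0.592 0.012 0.162]
cap [0.468 0.263 0.03 ]
coaster [ 0.456 -0.223  0.005]
large [0.489 0.372 0.03 ]
small [0.359 0.264 0.02 ]
```

View pics/comp0.png

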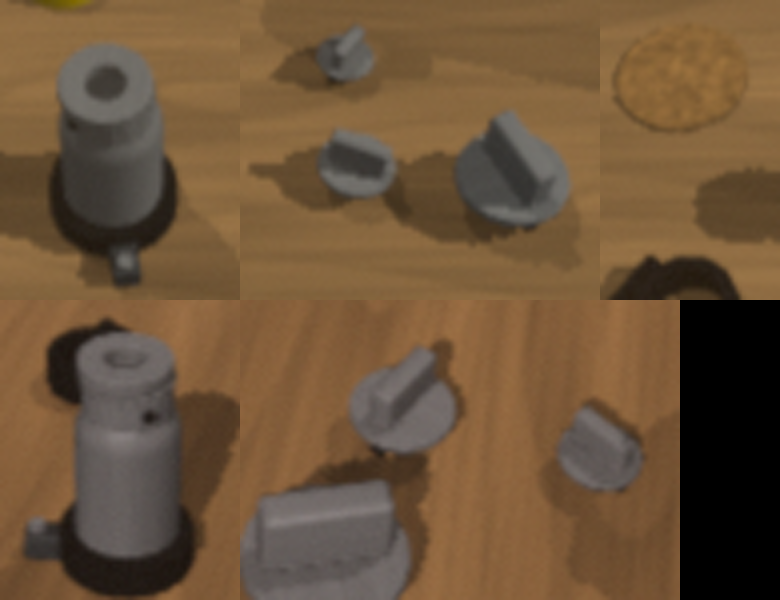

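The crops show the middle cap (60 mm flange) with its bar roughly along y, and the plate centred on the bottle. The black tell-tale tabs show at about (238,191) in scene and (257,174) in side. Next I move over the bottle, with the tool yaw at 180.

Emit:
carry_out --moves "-570.7 -378.8 -70 0 0 -15.69 85;-570.7 -378.8 -70 0 0 -15.69 85;-570.7 -378.8 -70 0 0 -15.69 85;-570.7 -378.8 -70 0 0 -15.69 85;-570.7 -378.8 -70 0 0 -15.69 85;-570.7 -378.8 -70 0 0 -15.69 85;-570.7 -378.8 -70 0 0 -15.69 85;-570.7 -378.8 -70 0 0 -15.69 85;-570.7 -378.8 -70 0 0 -15.69 85;-570.7 -378.8 -70 0 0 -15.69 85;-570.7 -378.8 -70 0 0 -15.69 85;-570.7 -378.8 -70 0 0 -15.69 85;-570.7 -378.8 -70 0 0 -15.69 85;-570.7 -378.8 -70 0 0 -15.69 85;-570.7 -378.8 -70 0 0 -15.69 85;-570.7 -378.8 -70 0 0 -15.69 85;-570.7 -378.8 -70 0 0 -15.69 85;-570.7 -378.8 -70 0 0 -15.69 85;-570.7 -378.8 -70 0 0 -15.69 85;-570.7 -378.8 -70 0 0 -15.69 85"

```text
time: 2.15
ee_pos: [0.5954, 0.0112, 0.3187]
tcp_rot: [180.0, 0.0, -179.9]
wrist_force: [-0.1, 0.8, 0.2]
opening: 0.085
grasp_force: 0.0
```

```bash
python3 - <<'E'
from h import *
c=save('wrist','pics/w1.png'); o=c['obs']; print(o['time'],o['ee_pos'],o['tcp_rot'],o['q'],o['qd'].round(1),bot.tip_extent)
cv2.imwrite('pics/w1b.png',cv2.resize(c['img'][:,:,::-1],(768,576)))
E
```

```text
2.15 [0.59536576 0.01119168 0.31871709] [ 1.79997624e+02  3.50066694e-02 -1.79939454e+02] [1.07612859e+00 1.39798351e+01 2.83071593e+01 1.04292281e+02
 1.75546111e-03 1.01558214e+00] [-0.1  0.3  0.2 -0.  -0.   0.1] 0.017
```

View pics/w1b.png

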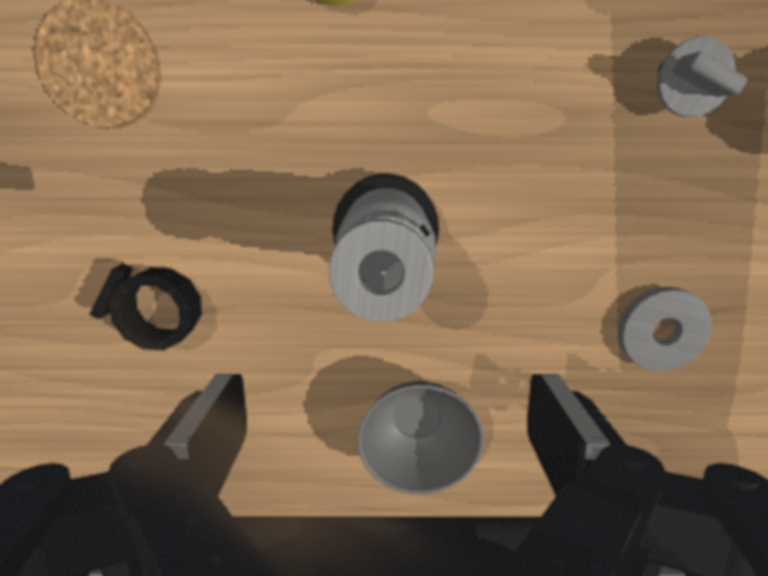

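Wrist view (scaled 1.5): the plate top is centred at about (382,270), the coaster at (96,63) and the middle cap's flange at (698,77).

```bash
python3 - <<'E'
from h import *
c=load('pics/w1.png')
g=cv2.cvtColor(c['img'],cv2.COLOR_RGB2GRAY)
print('plate',onz(c,382/1.5,270.5/1.5,.162).round(4),'edges y',onz(c,330/1.5,270/1.5,.162)[1],onz(c,434/1.5,270/1.5,.162)[1],'x bottom',onz(c,382/1.5,321/1.5,.162)[0])
print('holder edges y',onz(c,333/1.5,225/1.5,.028),onz(c,439/1.5,225/1.5,.028))
print('coaster',onz(c,64,42,.005).round(4)); print('cap flange',onz(c,698/1.5,77/1.5,.025).round(4))
s=load('pics/scene0.png');d=load('pics/side0.png')
P=lambda x,y,w:(x,y)
print('scene plate',onz(s,220+106/4,160+84/4,.162).round(4),'side plate',onz(d,220+126/4,145+59/4,.162).round(4))
print('scene coaster',onz(s,150+81/4,155+77/4,.005).round(4))
print('tab scene',onz(s,220+124/4,160+262/4,.01).round(4))
E
```

```text
plate [0.5963 0.0093 0.162 ] edges y -0.022112881160576442 0.040714656490896416 x bottom 0.628845835762519
holder edges y [ 0.59130202 -0.03419453  0.028     ] [0.59111266 0.05756341 0.028     ]
coaster [ 0.4602 -0.2297  0.005 ]
cap flange [0.4722 0.261  0.025 ]
scene plate [0.6011 0.008  0.162 ] side plate [0.5937 0.0112 0.162 ]
scene coaster [ 0.4652 -0.2311  0.005 ]
tab scene [0.6514 0.0173 0.01  ]
```

Emit:
carry_out --moves "0 -1 40 0 0 0 85;0 -1 80 0 0 0 85;0 -1 110 0 0 0 85;0 -1 130 0 0 0 85;0 -1 145 0 0 0 85;0 -1 154 0 0 0 85;0 -1 154 0 0 0 85;0 -1 154 0 0 0 55;0 -1 154 0 0 0 55;0 -1 154 0 0 0 55;0 -1 154 0 0 0 55;0 -1 154 0 0 0 55;0 -1 154 0 0 0 55;0 -1 154 0 0 0 55" --force 35

```text
time: 3.6
ee_pos: [0.5962, 0.0095, 0.1661]
tcp_rot: [-180.0, 0.1, 180.0]
wrist_force: [-2.2, -0.5, 5.7]
opening: 0.0617
grasp_force: 38.1
```

Emit:
carry_out --moves "0 0 -5 0 0 0 55;0 0 -15 0 0 0 55;0 0 -30 0 0 0 55;0 0 -50 0 0 0 55;0 0 -60 0 0 0 55;0 0 -60 0 0 0 55;0 0 -60 0 0 0 55"

```text
time: 4.3
ee_pos: [0.5958, 0.0095, 0.2239]
tcp_rot: [180.0, -0.0, -180.0]
wrist_force: [0.3, 0.1, -2.5]
opening: 0.0619
grasp_force: 38.6
```

```bash
python3 - <<'E'
from h import *
c=save('wrist','pics/w2.png'); s=save('side','pics/s2.png'); o=bot.get_obs(); print(o['ee_pos'],o['wrist_force'],o['opening'])
a=crop(c['img'],100,100,300,284,422); u=crop(s['img'],190,60,130,140,371)
h=400; cv2.imwrite('pics/c2.png',np.hstack([cv2.resize(a,(400,h)),cv2.resize(u,(371,h))]))
E
```

```text
[0.59544165 0.00951038 0.22319382] [-0.13286589 -0.80196831 -2.87415781] 0.06181074007788647
```

View pics/c2.png

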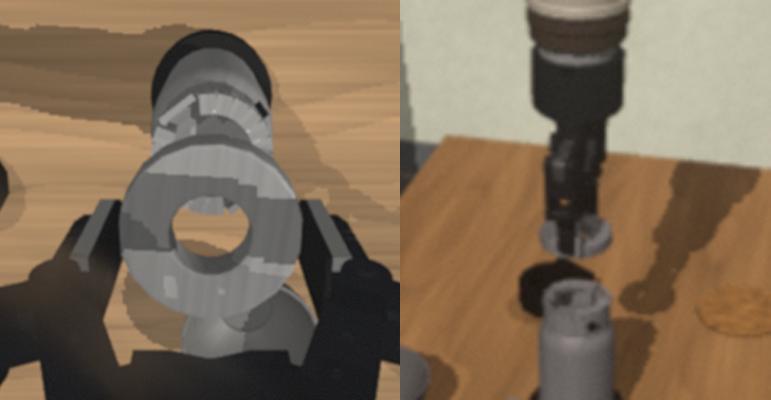

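The plate hangs level in the jaws, and the notched lip is now visible. Next I carry the plate to the coaster.

Emit:
carry_out --moves "20 -35 0 0 0 0 55;45 -78 0 0 0 0 55;68 -120 0 0 0 0 55;90 -160 0 0 0 0 55;113 -200 0 0 0 0 55;130 -230 0 0 0 0 55;135 -240 0 0 0 0 55;135 -240 40 0 0 0 55;135 -240 85 0 0 0 55;135 -240 130 0 0 0 55;135 -240 160 0 0 0 55;135 -240 180 0 0 0 55;135 -240 190 0 0 0 55;135 -240 194 0 0 0 55;135 -240 194 0 0 0 55;135 -240 194 0 0 0 55"

```text
time: 6.0
ee_pos: [0.4614, -0.2307, 0.0315]
tcp_rot: [-180.0, 0.1, -180.0]
wrist_force: [0.5, -0.6, -0.5]
opening: 0.0616
grasp_force: 39.0
```

Emit:
carry_out --moves "0 0 1 0 0 0 55;0 0 2 0 0 0 55;0 0 3 0 0 0 55;0 0 4 0 0 0 55;0 0 4 0 0 0 55"

```text
time: 6.5
ee_pos: [0.4607, -0.2305, 0.0261]
tcp_rot: [180.0, -0.0, -180.0]
wrist_force: [0.0, 0.1, -2.8]
opening: 0.0621
grasp_force: 39.0
```

Emit:
carry_out --moves "0 0 1 0 0 0 55;0 0 2 0 0 0 55;0 0 2 0 0 0 55;0 0 3 0 0 0 55;0 0 3 0 0 0 55"

```text
time: 7.0
ee_pos: [0.4607, -0.2305, 0.0231]
tcp_rot: [180.0, -0.0, -180.0]
wrist_force: [0.2, -0.5, -1.7]
opening: 0.0619
grasp_force: 39.0
```

Emit:
carry_out --moves "0 0 0.7 0 0 0 55;0 0 1.4 0 0 0 55;0 0 2 0 0 0 55;0 0 2 0 0 0 55"

```text
time: 7.4
ee_pos: [0.4607, -0.2305, 0.0213]
tcp_rot: [180.0, 0.0, -180.0]
wrist_force: [-0.5, 0.2, -2.5]
opening: 0.0616
grasp_force: 39.0
```

Emit:
carry_out --moves "0 0 0.7 0 0 0 55;0 0 1.4 0 0 0 55;0 0 1.4 0 0 0 55"

```text
time: 7.7
ee_pos: [0.4608, -0.2305, 0.0211]
tcp_rot: [-180.0, 0.0, -180.0]
wrist_force: [-5.0, 3.4, 10.7]
opening: 0.0619
grasp_force: 40.1
```

Emit:
carry_out --moves "0 0 -0.7 0 0 0 55;0 0 -0.9 0 0 0 70;0 0 -0.9 0 0 0 85;0 0 -0.9 0 0 0 85;0 0 -0.9 0 0 0 85;0 0 -0.9 0 0 0 85;0 0 -0.9 0 0 0 85;0 0 -10 0 0 0 85;0 0 -30 0 0 0 85;0 0 -70 0 0 0 85;0 0 -110 0 0 0 85;0 0 -150 0 0 0 85;0 0 -180 0 0 0 85;0 0 -200 0 0 0 85;0 0 -200 0 0 0 85;0 0 -200 0 0 0 85"

```text
time: 9.3
ee_pos: [0.4609, -0.2305, 0.2203]
tcp_rot: [-180.0, 0.0, -180.0]
wrist_force: [0.1, 1.2, -0.4]
opening: 0.085
grasp_force: 0.0
```

```bash
python3 - <<'E'
from h import *
c=save('wrist','pics/w3.png');o=c['obs'];print(o['ee_pos'],o['opening'],o['wrist_force'])
E
```

```text
[ 0.46086358 -0.23054226  0.22029501] 0.08499235187709349 [ 0.0760617   1.19333971 -0.35782468]
```

Emit:
carry_out --moves "0 50 0 0 0 0 85;0 100 0 0 0 0 85;0 150 0 0 0 0 85;0 200 0 0 0 0 85;0 250 0 0 0 0 85;0 300 0 0 0 0 85;-4 350 0 0 0 0 85;-8 400 0 0 0 0 85;-11 440 0 0 0 0 85;-11 470 0 0 0 0 85;-11 491 0 0 0 0 85;-11 491 0 0 0 0 85;-11 491 0 0 0 0 85;-11 491 0 0 0 0 85"

```text
time: 10.75
ee_pos: [0.4716, 0.2597, 0.2194]
tcp_rot: [-180.0, -0.0, 180.0]
wrist_force: [-0.7, 1.0, 0.3]
opening: 0.0852
grasp_force: 0.0
```

```bash
python3 - <<'E'
from h import *
c=save('wrist','pics/w4.png');o=c['obs'];print(o['ee_pos'],o['tcp_rot'],o['time'])
p=load('pics/w3.png')
cv2.imwrite('pics/c4.png',np.hstack([crop(c['img'],196,120,120,140,480),crop(p['img'],170,80,160,280,320)]))
E
```

```text
[0.47155679 0.25968271 0.21940329] [-1.79963791e+02 -4.59673273e-02  1.79968472e+02] 10.75
```

View pics/c4.png

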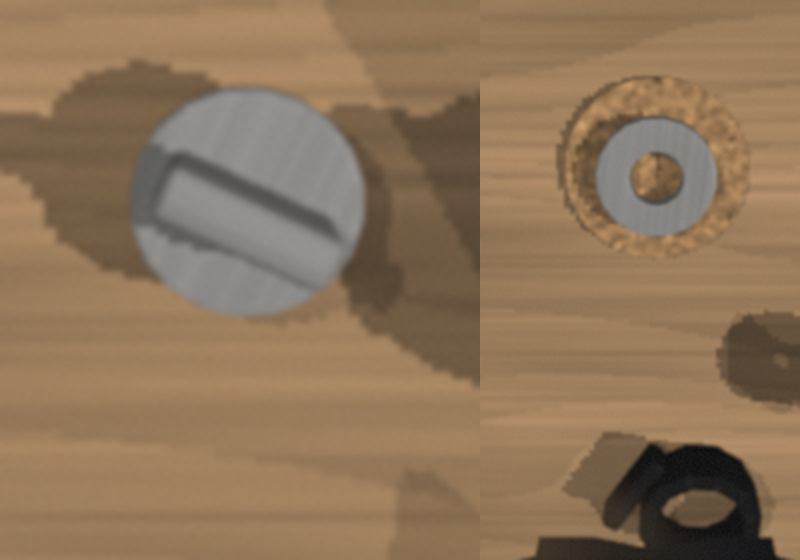

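Plate lies flat on the coaster. Cap: flange centre crop (249,202); bar top corners about (180,167), (340,240), (314,290), (155,215).

```bash
python3 - <<'E'
from h import *
c=load('pics/w4.png')
f=lambda x,y,z:onz(c,196+x/4,120+y/4,z)
print('flange',f(249,202,.025).round(4),'r',(f(365,202,.025)-f(132,202,.025))[1], (f(249,317,.025)-f(249,87,.025))[0])
q=[f(*p,.052) for p in [(180,167),(340,240),(314,290),(155,215)]]
print(np.round(q,4), 'mean',np.mean(q,0).round(4))
for a,b in [(0,1),(3,2)]: d=q[b]-q[a]; print(np.degrees(np.arctan2(d[1],d[0])),np.linalg.norm(d))
E
```

```text
flange [0.4719 0.261  0.025 ] r 0.05928127271728048 0.05998405833017373
[[0.4573 0.245  0.052 ]
 [0.4747 0.2823 0.052 ]
 [0.487  0.2764 0.052 ]
 [0.4687 0.239  0.052 ]] mean [0.4719 0.2607 0.052 ]
65.00989725414891 0.04122229927728084
63.953053117343835 0.04168830330332369
```

Emit:
carry_out --moves "-0.3 1.2 0 0 0 -8.5 60;-0.3 1.2 20 0 0 -17 50;-0.3 1.2 40 0 0 -25.5 45;-0.3 1.2 60 0 0 -34 45;-0.3 1.2 80 0 0 -42.5 45;-0.3 1.2 100 0 0 -51 45;-0.3 1.2 100 0 0 -59.5 45;-0.3 1.2 110 0 0 -64.5 45;-0.3 1.2 130 0 0 -64.5 45;-0.3 1.2 150 0 0 -64.5 45;-0.3 1.2 165 0 0 -64.5 45;-0.3 1.2 174 0 0 -64.5 45;-0.3 1.2 174 0 0 -64.5 45;-0.3 1.2 174 0 0 -64.5 45"

```text
time: 12.2
ee_pos: [0.4723, 0.2617, 0.0465]
tcp_rot: [-180.0, 0.0, -115.5]
wrist_force: [0.3, -0.0, -0.7]
opening: 0.045
grasp_force: 0.0
```

Emit:
carry_out --moves "0 0 0 0 0 0 25;0 0 0 0 0 0 8;0 0 0 0 0 0 8;0 0 0 0 0 0 8;0 0 0 0 0 0 8;0 0 0 0 0 0 8;0 0 0 0 0 0 8;0 0 0 0 0 0 8" --force 80

```text
time: 13.0
ee_pos: [0.4725, 0.262, 0.0468]
tcp_rot: [-179.9, 0.1, -115.5]
wrist_force: [0.0, 0.9, 6.3]
opening: 0.0123
grasp_force: 78.6
```

Emit:
carry_out --moves "0 0 -10 0 0 0 8;0 0 -40 0 0 0 8;0 0 -85 0 0 0 8;0 0 -130 0 0 0 8;0 0 -170 0 0 8 8;10 -25 -200 0 0 16 8;25 -60 -213 0 0 24 8;40 -97 -213 0 0 32 8;55 -133 -213 0 0 40 8;70 -170 -213 0 0 48 8;85 -206 -213 0 0 54 8;98 -238 -213 0 0 57.5 8;103.7 -251.7 -213 0 0 57.5 8;103.7 -251.7 -213 0 0 57.5 8;103.7 -251.7 -213 0 0 57.5 8"

```text
time: 14.5
ee_pos: [0.6543, 0.0598, 0.2587]
tcp_rot: [180.0, -0.1, -173.0]
wrist_force: [-0.9, 0.7, -1.2]
opening: 0.0123
grasp_force: 78.3
```

```bash
python3 - <<'E'
from h import *
c=save('wrist','pics/w5.png');o=c['obs'];print(o['ee_pos'],o['tcp_rot'],o['time'],o['opening'],o['q'].round(1),o['wrist_force'])
p=proj(c,[[.596,.0097,.15]])[0]; print(p)
x,y=np.clip((p-60).astype(int),0,[392,264]); print(x,y)
cv2.imwrite('pics/c5.png',np.hstack([crop(c['img'],x,y,120,120,480),cv2.resize(c['img'][:,:,::-1],(320,480))]))
E
```

```text
[0.65434776 0.0597542  0.25871885] [ 1.79986647e+02 -5.00501801e-02 -1.73016789e+02] 14.5 0.012310785499249046 [ 5.2 21.1 30.3 99.3  0.  -1.8] [-0.90205884  0.72895425 -1.23857767]
[196.33755205 108.99156855]
136 48
```

View pics/c5.png

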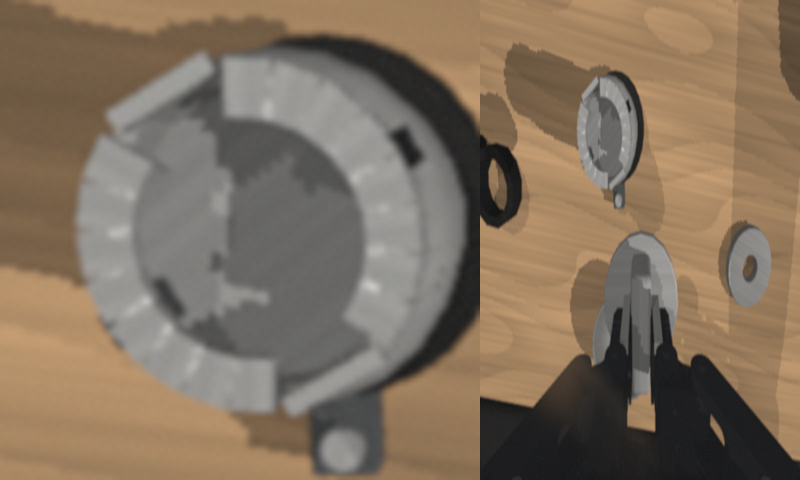

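The notches are clear: the inner corners of one are at about (165,168) and (225,118), and of the other at (345,318) and (275,360). The clamp tab is at the bottom at about (345,450).

```bash
python3 - <<'E'
from h import *
c=load('pics/w5.png'); f=lambda p,z=.15:onz(c,136+p[0]/4,48+p[1]/4,z)
for a,b,e,g in [((165,168),(225,118),(345,318),(275,360)),((105,138),(222,58),(380,350),(275,412))]:
    A,B,C,D=map(f,(a,b,e,g)); m1=(A+B)/2;m2=(C+D)/2;d=m2-m1
    print(np.degrees(np.arctan2(d[1],d[0])),((m1+m2)/2).round(4),np.linalg.norm(A-B),np.linalg.norm(C-D),np.linalg.norm(d))
# bore/rim ellipse: rim points of lip outer
pts=np.array([f(p)[:2] for p in [(78,235),(110,325),(180,385),(270,413),(415,230),(380,130),(300,70),(225,57),(100,143)]])
A=np.c_[2*pts,np.ones(len(pts))]; s=np.linalg.lstsq(A,(pts**2).sum(1),rcond=None)[0]; print('rim',s[:2],np.sqrt(s[2]+s[:2]@s[:2]))
pts=np.array([f(p)[:2] for p in [(134,230),(150,290),(200,340),(275,360),(362,230),(345,175),(300,135),(228,118)]])
A=np.c_[2*pts,np.ones(len(pts))]; s=np.linalg.lstsq(A,(pts**2).sum(1),rcond=None)[0]; print('bore',s[:2],np.sqrt(s[2]+s[:2]@s[:2]))
t=f((345,450),.02); print('tab',t)
# cap in hand: flange visible?
E
```

```text
35.99013465649319 [0.5956 0.0118 0.15  ] 0.013625874804237114 0.01492592171185069 0.03826264481782782
35.62506170914332 [0.5959 0.0108 0.15  ] 0.024565328016432533 0.02252356516787528 0.0550348610489263
rim [0.59519003 0.01097394] 0.029825593578330117
bore [0.59538842 0.01120124] 0.020334760906785765
tab [0.65811995 0.02017989 0.02      ]
```

Emit:
carry_out --moves "0 0 10 0 0 -8 8;0 0 25 0 0 -16 8;0 0 40 0 0 -24 8;0 0 44 0 0 -28.7 8;0 0 44 0 0 -28.7 8;0 0 44 0 0 -28.7 8;0 0 44 0 0 -28.7 8"

```text
time: 15.25
ee_pos: [0.6545, 0.0602, 0.2158]
tcp_rot: [-180.0, 0.1, -144.4]
wrist_force: [-0.2, 0.2, -1.1]
opening: 0.0122
grasp_force: 78.3
```

```bash
python3 - <<'E'
from h import *
c=save('wrist','pics/w6.png');o=c['obs'];print(o['ee_pos'],o['tcp_rot'],o['time'],o['q'].round(1))
print(proj(c,[[.5954,.0111,.15],o['ee_pos']-[0,0,.022]]))
cv2.imwrite('pics/c6.png',crop(c['img'],160,40,200,150,800)); cv2.imwrite('pics/c6b.png',crop(c['img'],160,170,200,150,800))
E
```

```text
[0.65453221 0.06021204 0.21582642] [-1.79968390e+02  5.94578328e-02 -1.44375759e+02] 15.25 [  5.3  19.7  23.8  94.    0.  -30.4]
[[247.34240619  88.80709622]
 [256.76687354 246.60792062]]
```

View pics/c6.png

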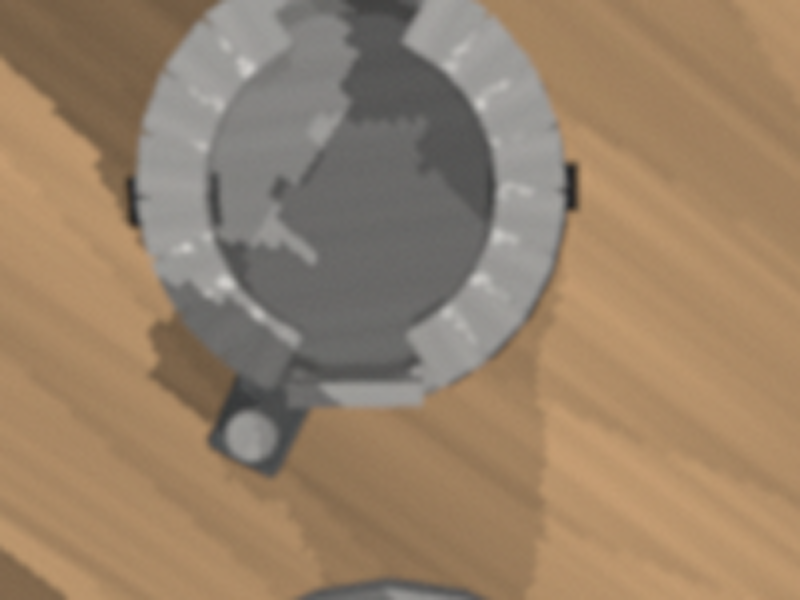

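View pics/c6b.png

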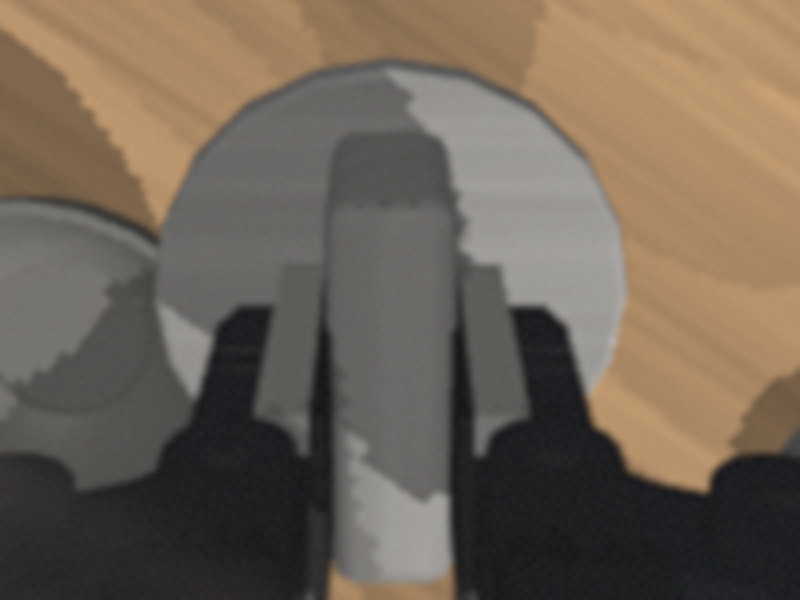

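Notches are now vertical in the image: the upper mid is (347,43), the lower mid (355,343) and the bore centre about (351.5,193). In the second crop the flange's top edge is at y≈70, with its sides at x=157 and 624.

```bash
python3 - <<'E'
from h import *
c=load('pics/w6.png');o=c['obs'];Rt=R.from_euler('xyz',o['tcp_rot'],degrees=True).as_matrix()
m=lambda x,y,z:Rt.T@(onz(c,160+x/4,40+y/4,z)-o['ee_pos'])*1000
k=lambda x,y,z:Rt.T@(onz(c,160+x/4,170+y/4,z)-o['ee_pos'])*1000
print('mouth tool',m(351.5,193,.15).round(1)); a,b=m(347,43,.15),m(355,343,.15); d=a-b; print('notch dir',np.degrees(np.arctan2(d[1],d[0])),np.linalg.norm(d))
for zt in (.0205,.0218,.023):
  z=o['ee_pos'][2]-zt
  t=k(389,70,z);l=k(157,287,z);r=k(624,287,z); print('flange top',t.round(1),'cx',t[0]-30,'l',l.round(1),'r',r.round(1),'w',r[1]-l[1])
zb=o['ee_pos'][2]+.0055
p,q=k(390,135,zb),k(393,580,zb); print('bar ends',p.round(1),q.round(1),np.degrees(np.arctan2(p[1]-q[1],p[0]-q[0])))
E
```

```text
mouth tool [77.  -5.1 65.7]
notch dir -1.1594593208084965 40.480772603699734
flange top [31.6  0.2 20.5] cx 1.6442928252205498 l [  3.4 -28.7  20.5] r [ 3.5 29.6 20.5] w 58.27563992050615
flange top [31.3  0.2 21.8] cx 1.2677020179110627 l [  2.8 -29.   21.8] r [ 2.9 29.8 21.8] w 58.79141956804653
flange top [30.9  0.2 23. ] cx 0.9200797342406943 l [  2.2 -29.2  23. ] r [ 2.3 30.1 23. ] w 59.26752385808375
bar ends [32.5  0.3 -5.5] [-19.7   0.7  -5.5] -0.42774438997079484
```

Emit:
carry_out --moves "20 -1.5 0 0 0 0 8;40 -3 0 0 0 -0.5 8;60 -4.5 0 0 0 -0.8 8;75.7 -5.4 0 0 0 -0.8 8;75.7 -5.4 0 0 0 -0.8 8;75.7 -5.4 0 0 0 -0.8 8;75.7 -5.4 8 0 0 -0.8 8;75.7 -5.4 14 0 0 -0.8 8;75.7 -5.4 18 0 0 -0.8 8;75.7 -5.4 21 0 0 -0.8 8;75.7 -5.4 21 0 0 -0.8 8;75.7 -5.4 21 0 0 -0.8 8"

```text
time: 16.5
ee_pos: [0.5963, 0.0112, 0.1939]
tcp_rot: [-180.0, 0.0, -143.5]
wrist_force: [-0.4, 0.0, -0.9]
opening: 0.0124
grasp_force: 78.3
```

Emit:
carry_out --moves "0 0 1.5 0 0 0 8;0 0 3 0 0 0 8;0 0 4.5 0 0 0 8;0 0 6 0 0 0 8;0 0 6 0 0 0 8"

```text
time: 17.0
ee_pos: [0.5962, 0.0112, 0.1876]
tcp_rot: [180.0, -0.0, -143.5]
wrist_force: [0.1, -0.5, -1.2]
opening: 0.0123
grasp_force: 78.3
```

The lugs seem to be passing the lip with no contact force, so I continue down.

Emit:
carry_out --moves "0 0 1.5 0 0 0 8;0 0 3 0 0 0 8;0 0 4.5 0 0 0 8;0 0 6 0 0 0 8;0 0 7.5 0 0 0 8;0 0 7.5 0 0 0 8"

```text
time: 17.6
ee_pos: [0.5962, 0.0112, 0.1801]
tcp_rot: [180.0, -0.0, -143.5]
wrist_force: [-0.2, -0.6, -1.5]
opening: 0.0123
grasp_force: 78.3
```

Emit:
carry_out --moves "0 0 0.7 0 0 0 8;0 0 1.4 0 0 0 8;0 0 2.1 0 0 0 8;0 0 2.1 0 0 0 8"

```text
time: 18.0
ee_pos: [0.5962, 0.0112, 0.1782]
tcp_rot: [180.0, -0.0, -143.5]
wrist_force: [0.1, 0.4, -1.6]
opening: 0.0122
grasp_force: 78.3
```

Emit:
carry_out --moves "0 0 0.5 0 0 0 8;0 0 1 0 0 0 8;0 0 1.5 0 0 0 8;0 0 1.5 0 0 0 8"

```text
time: 18.4
ee_pos: [0.5963, 0.0111, 0.1778]
tcp_rot: [-180.0, 0.1, -143.5]
wrist_force: [-2.2, -0.4, 6.6]
opening: 0.0127
grasp_force: 79.3
```

Contact at z=0.1778 means the flange is home on the lip. I twist clockwise about the cap's axis.

Emit:
carry_out --moves "0 0 -0.8 0 0 0 8;0 -0.2 -0.8 0 0 8 8;0.2 -0.3 -0.8 0 0 16 8;0.3 -0.5 -0.8 0 0 24 8;0.4 -0.7 -0.8 0 0 32 8;0.5 -0.8 -0.8 0 0 40 8;0.8 -0.9 -0.8 0 0 48 8;1 -0.9 -0.8 0 0 56 8;1.2 -1 -0.8 0 0 64 8;1.3 -1 -0.8 0 0 72 8;1.4 -1 -0.8 0 0 78 8;1.4 -1 -0.8 0 0 78 8;1.4 -1 -0.8 0 0 78 8"

```text
time: 19.7
ee_pos: [0.5959, 0.0096, 0.1778]
tcp_rot: [180.0, 0.0, 138.7]
wrist_force: [-0.9, -0.3, 2.3]
opening: 0.0127
grasp_force: 78.9
```

```bash
python3 - <<'E'
from h import *
o=bot.get_obs();print(o['torque'],o['wrist_force'],o['tcp_rot'],o['ee_pos'],o['q'])
E
```

```text
[0.11237271 0.01950533 0.0438642 ] [-0.90438361 -0.27865622  2.3037772 ] [1.7997467e+02 2.9712567e-02 1.3868088e+02] [0.59592544 0.00955578 0.1778406 ] [ 9.19218802e-01  1.04148862e+01  8.30351534e+00  8.78496042e+01
 -1.22016523e-03  4.22383318e+01]
```

Emit:
carry_out --moves "0 0 0 0 0 3 8;0 0 0 0 0 6 8;0 0 0 0 0 9 8;0 0 0 0 0 11 8;0 0 0 0 0 11 8"

```text
time: 20.2
ee_pos: [0.5956, 0.0095, 0.1779]
tcp_rot: [-180.0, 0.0, 127.7]
wrist_force: [-2.1, -1.3, 5.0]
opening: 0.0122
grasp_force: 79.4
```

```bash
python3 - <<'E'
from h import *
o=bot.get_obs();print(o['torque'],o['wrist_force'],o['tcp_rot'],o['q'][5])
E
```

```text
[-0.17157805  0.408271    0.60230351] [-2.11369838 -1.28507933  4.97871973] [-1.79994599e+02  1.71835236e-02  1.27654973e+02] 53.26462449017937
```

Emit:
carry_out --moves "0 0 0 0 0 1 8;0 0 0 0 0 2 8;0 0 0 0 0 2 8"

```text
time: 20.5
ee_pos: [0.5955, 0.0094, 0.1779]
tcp_rot: [-180.0, 0.0, 125.6]
wrist_force: [-4.3, -1.7, 6.0]
opening: 0.0124
grasp_force: 80.6
```

```bash
python3 - <<'E'
from h import *
o=bot.get_obs();print(o['torque'],o['wrist_force'],o['tcp_rot'],o['q'][5])
E
```

```text
[-0.29995768  0.60611509  1.09851612] [-4.27546325 -1.71778777  5.97700278] [-1.79983126e+02  1.79471913e-02  1.25624990e+02] 55.29428308670587
```

Emit:
carry_out --moves "0 0 0 0 0 1 8;0 0 0 0 0 2 8;0 0 0 0 0 3 8;0 0 0 0 0 3 8;0 0 0 0 0 3 8"

```text
time: 21.0
ee_pos: [0.5944, 0.0093, 0.1779]
tcp_rot: [-179.9, -0.0, 122.6]
wrist_force: [-9.9, -2.0, 9.0]
opening: 0.0124
grasp_force: 80.7
```

```bash
python3 - <<'E'
from h import *
o=bot.get_obs();print(o['torque'],o['wrist_force'],o['tcp_rot'],o['q'][5])
E
```

```text
[-0.40812946  2.04038291  0.97865997] [-9.92532895 -1.99509875  9.01174803] [-1.79865859e+02 -4.38874885e-02  1.22641139e+02] 58.27209490100012
```

At the stop: the torque has levelled off and the lateral force is rising. I relax, release, rise and look.

Emit:
carry_out --moves "0 0 0 0 0 -2 8;0 0 0 0 0 -2 8;0 0 0 0 0 -2 25;0 0 0 0 0 -2 40;0 0 0 0 0 -2 40;0 0 0 0 0 -2 40;0 0 0 0 0 -2 40;0 0 -10 0 0 -2 40;0 0 -30 0 0 -2 40;0 0 -60 0 0 -2 40;0 0 -100 0 0 -2 40;0 0 -120 0 0 -2 40;0 0 -120 0 0 -2 40;0 0 -120 0 0 -2 40"

```text
time: 22.4
ee_pos: [0.5959, 0.0096, 0.2979]
tcp_rot: [180.0, 0.0, 124.5]
wrist_force: [-0.4, 0.1, -1.3]
opening: 0.0403
grasp_force: 0.0
```

```bash
python3 - <<'E'
from h import *
c=save('wrist','pics/w7.png');s=save('side','pics/s7.png');t=save('scene','pics/t7.png');o=bot.get_obs();print(o['ee_pos'],o['tcp_rot'],o['wrist_force'])
p=proj(c,[[.5955,.0105,.18]])[0]; x,y=np.clip((p-60).astype(int),0,[392,264]); print(x,y)
r=np.vstack([crop(s['img'],222,135,60,60,240),crop(t['img'],220,160,60,60,240)])
cv2.imwrite('pics/c7.png',np.hstack([crop(c['img'],x,y,120,120,480),r]))
E
```

```text
[0.59542194 0.009568   0.29634548] [-1.79908188e+02 -6.32285141e-02  1.24503364e+02] [-0.25707159  0.93276041  0.78479434]
196 131
```

View pics/c7.png

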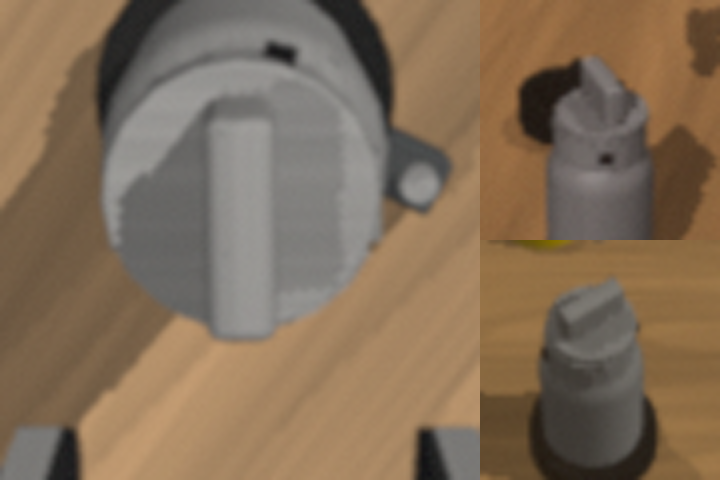

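Final view: the cap sits flush with its bar crosswise, and the tell-tale tab has moved (wrist crop (282,52); side (605,158)). I check the tab's angle numerically.

```bash
python3 - <<'E'
from h import *
C=np.array([.5955,.0105])
def cyl(c,u,v,r=.0305):
    p,d=ray(c,u,v); a=d[:2]@d[:2]; q=p[:2]-C; b=q@d[:2]; t=(-b-np.sqrt(max(b*b-a*(q@q-r*r),0)))/a
    P=p+t*d; return np.degrees(np.arctan2(P[1]-C[1],P[0]-C[0])).round(1),P.round(4)
L=load
for f,x0,y0,u,v in [('w5',136,48,407,147),('w7',196,131,282,52),('side0',220,145,150,117),('s7',222,135,125,158),('scene0',220,160,72,123),('t7',220,160,65,114),('t7',220,160,158,87)]:
    c=L(f'pics/{f}.png'); print(f,cyl(c,x0+u/4,y0+v/4))
# bar direction in w7
c=L('pics/w7.png'); f=lambda x,y:onz(c,196+x/4,131+y/4,.183)
d=f(241,118)-f(241,335); print('bar',np.degrees(np.arctan2(d[1],d[0])),np.linalg.norm(d))
E
```

```text
w5 (np.float64(132.0), array([0.5751, 0.0332, 0.0865]))
w7 (np.float64(107.5), array([0.5863, 0.0396, 0.1249]))
side0 (np.float64(137.0), array([0.5732, 0.0313, 0.1335]))
s7 (np.float64(114.6), array([0.5828, 0.0382, 0.1358]))
scene0 (np.float64(-57.7), array([ 0.6118, -0.0153,  0.1322]))
t7 (np.float64(-85.6), array([ 0.5979, -0.0205,  0.122 ]))
t7 (np.float64(88.6), array([0.5963, 0.0421, 0.1506]))
bar 124.50309748535997 0.04397109508488842
```

```bash
python3 -c "
from workcell import bot
print(bot.job_done())"
```

```text
the job is handed in; nothing more can be done
None
```

I handed the job in at about 22 s: the plate lies flat on the cork coaster, and the middle-sized cap is fully home and turned about 90° clockwise to its stop, then released. The bar grip and tell-tale readings, though coarse, agree with full lock.

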